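# Seat the strap-slot template on its locating pins

## Robot

A 7-joint arm with a two-finger parallel gripper is mounted at the origin on the work surface. World frame = base frame: x ahead of the robot, y to its left, z up, the work surface at z = 0. Lengths are in m, angles in rad, forces in N, time in s.
With the tool pointing down it reaches from about 0.425 to 0.925 m from the base axis. Payload 6.8 kg.
Tool frame: the origin (TCP) lies at the very end of the fingers, on their centre line; the grasp point (between the pads) lies 19 mm behind it; z points along the fingers, y is the line along which they close (so a half turn about z gives the same grasp; the last joint's range is limited). The gripper opens to 85 mm and grips with 20 to 120 N. Pads are 22 mm wide; open, the fingers measure 114 mm over their backs; the gripper's body (76 mm by 85 mm) begins 54 mm behind the grasp point. The pads swing forward as they close: fully open they stand 13 mm farther back than shut.
Start: joints at [1.154, 0.477, 0.022, 1.555, -0.011, 1.109, -0.083], TCP at [0.205, -0.643, 0.231] pointing down, gripper open.
Joint ranges: [-2.96, 2.96], [-0.34, 2.1], [-1.41, 1.46], [0.24, 2.44], [-1.37, 4.51], [0.17, 1.92], [-2.96, 2.96]. Speed limits (rad/s): [2.39, 2.39, 3.14, 3.14, 3.14, 3.14, 3.14].

## Interface

Orientations are given as a unit quaternion [w, x, y, z].
In Python, from station import telemetry, viewer, job, search_frame, cut_out gives the robot as it stands. The module is installed in compiled form; this text tells all that it offers.
- The arm moves only by the shell command python3 -m crank 'ROWS' [FORCE]. ROWS is JSON, a list of rows, each an object with "delta_rot": the turn, a rotation vector about the tool's x, y, z in degrees, a list of three; "xyz": the shift along the tool's x, y, z in m, a list of three; "fingers": the gripper command: -1 is fully open, 1 is shut, values between are in proportion. In form: [{"delta_rot": [ax, ay, az], "xyz": [dx, dy, dz], "fingers": fingers}, ...]. A call has 1 to 10 rows; each row is the pose to reach, as a shift and turn from the pose commanded when the call began, along the tool's axes at that moment; what a row does not reach only later rows make up. A row lasts 1/10 s, in which the tool goes at most 50 mm and 8.59 degrees, less where a joint would pass 70% of its speed; a pose out of reach is approached as far as the arm can. A call with a gripper value outside its range is refused whole. The fingers move at their own pace and stop on an object; FORCE is the grip in N (left out, the last holds). Time passes only in rows, so rows that repeat a pose let the fingers close. It gives the time, the measured TCP pose, the force, the opening and the grip force at its end, in the units of the state.
- telemetry.get_obs(): the state, without advancing time (a new reading comes with each control period).
- viewer.read_camera(name): name is "scene" or "top" or "wrist"; returns a dict with "img" (400x640x3 uint8, red, green, blue), "fx", "fy", "cx", "cy" (pixels), "k1" (the pictures are not rectified: a ray, as slopes to the right and down, at radius r is drawn at 1 + k1 r^2 times it, then the intrinsics apply), "origin" and "rotation" of the camera in the world. Camera axes: x right, y up, looking along -z (the intrinsics and any distortion apply to the point x, -y, -z); pixel columns grow to the right and rows downward; lengths in m; the calibration is good to about 2 mm. A picture is of the moment at which its call begins. There is no depth.
- job.hand_in(): hands the job in; it is judged then, once.
Trained networks look in the newest picture that a camera, given by its name, has taken for a name from the list of things; names that differ only in an ending like _2 or _b are one class to them, and where a whole thing is asked for, a point or a joint stands for the part that bears it (a point fixed in the world has none). Each returns a list of dicts, best first, with "score" (0 to 1); they miss things now and then, are a little off and sometimes report something else, mostly with a low value. They report only what shows in the picture. A call takes as long as a camera call. They do not tell look-alikes from the thing itself.
- search_frame(camera, thing): "pixel" ([column, row] in pixels, amid what is visible of it).
- cut_out(camera, thing): "pixels" (400x640 bool, what is visible of it) and "pixel" ([column, row] in pixels, amid what is visible of it).
The state is a dict: "t": time; "q": joint angles; "joint_vel": joint speeds; "joint_torque": joint torques, N m; "eef_pos": TCP position; "tool_rot": TCP orientation; "contact_force": force on the tool from outside, world axes, zero at the start; "torque": the same for the moment, N m; "gripper_width": opening from 0.0 (shut) to 1.0 (fully open); "grasp_force": force on a finger pad.
Only numpy, scipy, OpenCV 4.12 (cv2) and the standard library are available. Lean on these libraries where they do the work, as an engineer would, in place of code of your own. Each camera call takes 0.05 s, during which the arm holds its last target. There are 200 camera calls.

## Task

The teal marking template lies crooked on the shoe-insole jig, propped up on the tops of the two brass locating pins. Push it by its edges with the fingertips until both round holes drop over the two pins and it lies flat on the jig bed, then move clear. Only nudge it, never pick it up or tip it over, and leave the jar, the shoe last and the heel block where they stand.

Things in the scene. Friction and masses are not known exactly. Their poses are not given: they have to be found in the camera images.
- jig: Fixed grey jig, a flat bed 160 mm (its x) by 300 mm (its y), its top 20 mm above the table. Origin at the centre of its underside; x points away from the robot's side, y along the bed, z up. An aluminium back stop runs along the whole far (+x) side: inner face at x = +66 mm, 22 mm high above the bed. Other sides open. The tan insole on the bed is flush.
- bed (a point): Point on the bed's top under the centre of the seated template (jig x 0, y +20 mm). Seated, the template's axes are parallel to the jig's and its far edge is 1 mm from the back stop; when held against the stop its holes still go over the pins.
- pin_near (a point): Top of the brass locating pin nearer the robot's side: 8 mm diameter, round-topped, 9 mm high above the bed; at jig x -32.5, y +35 mm.
- pin_far (a point): Top of the other, equal pin, nearer the back stop; at jig x +32.5, y +35 mm.
- template: Loose teal plastic plate, 130 mm (its x) by 150 mm (its y) by 10 mm thick, 0.18 to 0.37 kg. Origin at the centre of its underside, z up. At the start it is turned up to 0.12 rad from the jig's axes and stands 10 to 16 mm short of its seat in the jig's x and 14 to 38 mm short in y: its -y edge rests on the bed, the part towards +y rides on the pin tops (tilt about 0.08 rad).
- hole_near (a point): Centre of the template's near round through hole, at its underside: 11 mm diameter, at template x -32.5, y +15 mm. Once both holes are over the pins the plate falls 9 mm there, lies flat and cannot slide on.
- hole_far (a point): The same for the far round hole, at template x +32.5, y +15 mm. (Four rectangular slots at y below -10 mm are only for marking.)
- jar_mid (a point): Middle of a loose white jar with a yellow cap, 64 mm diameter, 85 mm high, beyond the back stop (leave alone).
- last_mid (a point): Middle of a loose pale wooden shoe last on a black sole, 180 mm long, 56 mm wide, 85 mm high, beyond the back stop (leave alone).
- heels_mid (a point): Middle of a loose black heel block, 50 by 55 by 40 mm, standing beyond the jig's +y end (leave alone).
- template_centre (a point): Middle of the template, half-way through its thickness (5 mm above its underside). Sliding the template takes 1 to 4 N.
Things that resemble listed ones, but are neither listed nor needed, are in the scene too. Of the things shaped like the template, the teal one is meant.

How it is judged:
At the end, for the whole second after the job is handed in: Both holes are centred on their pins within 3 mm, the template lies flat on the bed (underside within 2 mm, tilt under 0.025 rad) and at rest, and the jar, last and heel block are within 20 mm of where they stood (horizontal distance between hole_near and pin_near below 0.003 m and horizontal distance between hole_far and pin_far below 0.003 m and z of template in the frame of bed below 0.002 m and angle between template's own z axis and vertical below 0.025 rad and linear speed of template below 0.01 m/s and distance of each of jar_mid, last_mid, heels_mid from where it was at the start of the episode below 0.02 m); the robot touches nothing.
It fails at once if the template is lifted: its centre rises more than 17 mm above its seated height (z of template_centre in the frame of bed above 0.022 m).
It fails at once if the template is tipped by more than 0.25 rad (angle between template's own z axis and vertical above 0.25 rad).
It fails at once if a bystander is moved by more than 20 mm (distance of any of jar_mid, last_mid, heels_mid from where it was at the start of the episode above 0.02 m).
It also fails if it takes over 64 s, if anything falls off the work surface, if the arm or the gripper's body presses on something with over 40 N, if the wrist force passes 120 N, or if a joint passes its speed limit or range.

## Working session

There is one attempt and no reset: what is moved stays moved. The work goes in short steps, Python scripts to look and compute and a shell command to move; the robot and the scene stay as the last step left them, time stands still between calls to the robot, and variables do not carry over. Pictures are saved under pics/ and viewed, at most 10 in all, crops included, and the job is handed in when it is done.

```bash
mkdir -p pics
python3 - <<'E'
from station import *
import cv2,numpy as np
o=telemetry.get_obs();print({k:np.round(v,3).tolist() for k,v in o.items()})
ims=[]
for n in("scene","top"):
    c=viewer.read_camera(n);ims.append(c["img"]);print(n,{k:np.round(v,4).tolist() for k,v in c.items() if k!="img"})
    cv2.imwrite(f"pics/{n}0.png",c["img"][:,:,::-1])
E
```

```text
{'t': 0.0, 'q': [1.154, 0.478, 0.022, 1.556, -0.012, 1.109, -0.083], 'joint_vel': [-0.001, -0.002, 0.0, 0.0, -0.0, 0.0, 0.001], 'joint_torque': [-0.001, -59.645, 1.607, -28.12, 0.012, 0.009, 0.0], 'eef_pos': [0.205, -0.643, 0.23], 'tool_rot': [-0.001, 0.988, 0.154, -0.0], 'contact_force': [-0.073, 0.141, -1.157], 'torque': [0.007, -0.069, -0.028], 'grasp_force': 0.0, 'gripper_width': 1.001}
scene {'fx': 444.0982, 'fy': 444.0982, 'cx': 320.4106, 'cy': 204.6707, 'k1': -0.0407, 'origin': [1.3655, 0.369, 0.8775], 'rotation': [0.4654, 0.2204, 0.3577, 0.7791]}
top {'fx': 472.0838, 'fy': 472.0838, 'cx': 320.4102, 'cy': 199.7872, 'k1': 0.0356, 'origin': [0.3359, -0.0607, 1.1141], 'rotation': [-0.7041, -0.0669, 0.0542, 0.7049]}
```

View pics/top0.png

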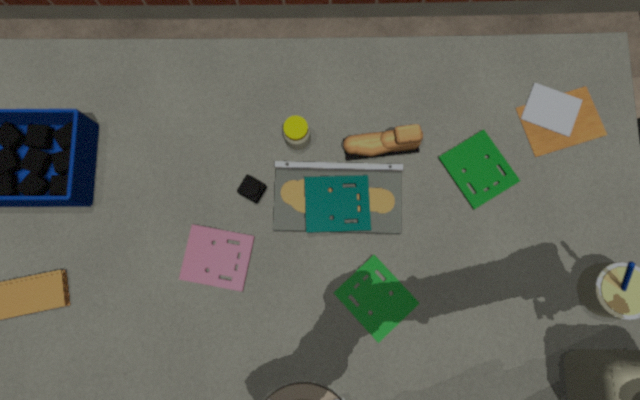

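View pics/scene0.png

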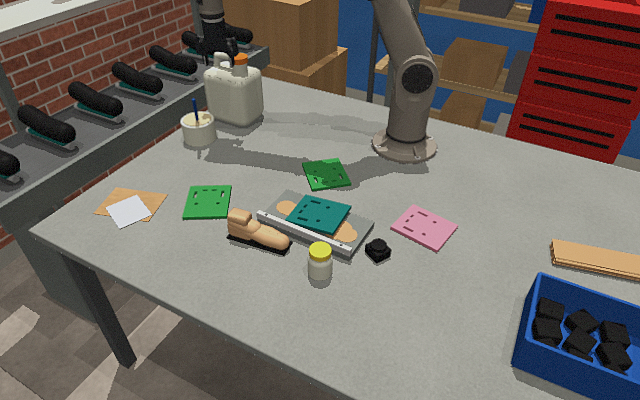

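Teal plate on the jig at about (337,204) in the top view is the one meant. The look-alikes are green at (478,168) and (376,297), and pink at (217,258). Next I'll measure and make one confirming crop.

```bash
cat > h.py <<'E'
from station import *
import cv2,numpy as np
from scipy.spatial.transform import Rotation as R
def rot(q): return R.from_quat([q[1],q[2],q[3],q[0]]).as_matrix()
def proj(c,P):
    P=(np.atleast_2d(P)-c["origin"])@rot(c["rotation"])
    s=np.c_[P[:,0],-P[:,1]]/-P[:,2:]
    s=s*(1+c["k1"]*(s**2).sum(1,keepdims=True))
    return s*[c["fx"],c["fy"]]+[c["cx"],c["cy"]]
def back(c,uv,z):
    d=(np.atleast_2d(uv).astype(float)-[c["cx"],c["cy"]])/[c["fx"],c["fy"]];s=d.copy()
    for _ in range(9): s=d/(1+c["k1"]*(s**2).sum(1,keepdims=True))
    v=np.c_[s[:,0],-s[:,1],-np.ones(len(s))]@rot(c["rotation"]).T
    z=np.broadcast_to(z,len(v))
    return c["origin"]+v*((z-c["origin"][2])/v[:,2])[:,None]
def teal(c):
    h=cv2.cvtColor(c["img"],cv2.COLOR_RGB2HSV)
    m=cv2.inRange(h,(84,120,40),(100,255,255))
    n,l,s,ce=cv2.connectedComponentsWithStats(m)
    i=1+np.argmax(s[1:,4]);m=(l==i).astype(np.uint8)*255
    return m
def crop(c,u0,v0,w,h,name,k=4):
    a=c["img"][v0:v0+h,u0:u0+w,::-1];cv2.imwrite("pics/"+name,cv2.resize(a,None,fx=k,fy=k,interpolation=cv2.INTER_CUBIC))
E
python3 - <<'E'
from h import *
c=viewer.read_camera("top")
crop(c,230,100,200,150,"c1.png")
m=teal(c);cn=max(cv2.findContours(m,0,2)[0],key=cv2.contourArea)
r=cv2.minAreaRect(cn);b=cv2.boxPoints(r);print(r,b)
print(back(c,b,.035).round(4))
for n in("jig","template"):
    for d in cut_out("top",n)[:3]: print(n,d["score"],d["pixel"],d["pixels"].sum())
E
```

```text
((337.4727783203125, 203.35780334472656), (55.484275817871094, 64.19609069824219), 88.63607025146484) [[304.72348 176.38754]
 [368.9014  174.8595 ]
 [370.22208 230.32806]
 [306.04416 231.85611]]
[[ 0.5785 -0.0044  0.035 ]
 [ 0.5816 -0.1544  0.035 ]
 [ 0.4515 -0.1552  0.035 ]
 [ 0.4482 -0.0082  0.035 ]]
jig 0.88 [341.1, 185.7] 5597
jig 0.72 [382.1, 142.3] 2072
jig 0.27 [337.8, 205.6] 3621
template 0.98 [375.4, 295.6] 3689
template 0.93 [336.4, 205.3] 3541
template 0.86 [479.1, 165.8] 3374
```

View pics/c1.png

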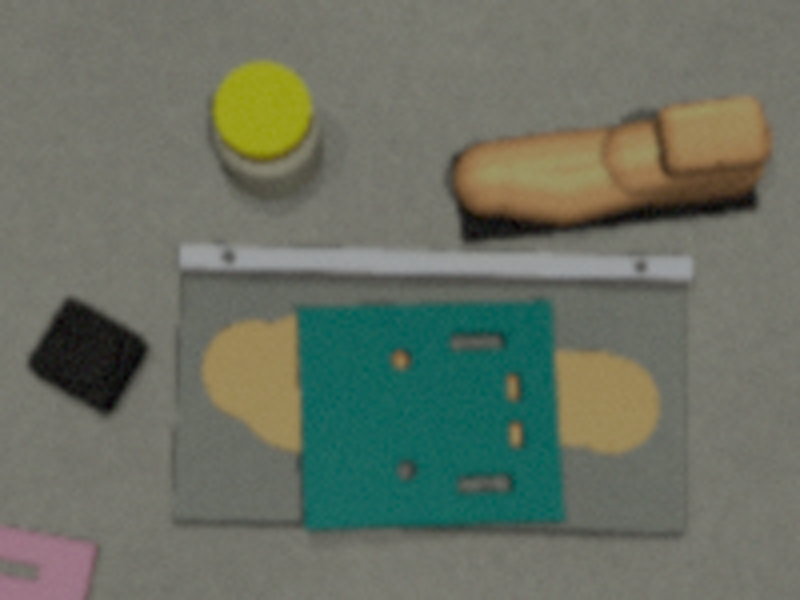

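The crop confirms the teal plate lies on the grey jig: crop corners (298,308), (551,299), (564,521) and (307,530). The jig's near corners are at (174,521) and (685,532), and the inner top edge of the stop runs (180,270)–(692,281).

```bash
cat > meas.py <<'E'
from h import *
np.set_printoptions(suppress=True,precision=4)
def jig(c):
    f=lambda p:np.array(p)/4+[230,100]
    nr=back(c,f([[174,521],[685,532]]),.02)[:,:2]; st=back(c,f([[180,270],[692,281]]),.042)[:,:2]
    yv=(nr[0]-nr[1])/np.linalg.norm(nr[0]-nr[1])+(st[0]-st[1])/np.linalg.norm(st[0]-st[1]);yv/=np.linalg.norm(yv)
    xv=np.array([yv[1],-yv[0]])
    x0=((nr@xv).mean()+.080+(st@xv).mean()-.066)/2; print("x est",(nr@xv)+.08,(st@xv)-.066,"y",nr@yv,st@yv)
    y0=(nr@yv).mean(); return x0*xv+y0*yv,np.arctan2(-yv[0],yv[1])
E
python3 - <<'E'
from meas import *
c=viewer.read_camera("top")
p,a=jig(c);print("jig",p,a,"rad")
A=np.array([[np.cos(a),-np.sin(a)],[np.sin(a),np.cos(a)]])
f=lambda q:np.array(q)/4+[230,100]
# corners: (+x+y),(+x-y),(-x-y),(-x+y); tops z: -y edge .03, +y edge .042
w=back(c,f([[298,308],[551,299],[564,521],[307,530]]),[.0415,.030,.030,.0415])[:,:2]
print("corners jig",(w-p)@A*1e3); t=w.mean(0);print("tmpl world",t,"jig",(t-p)@A*1e3)
e=(w[0]-w[1])+(w[3]-w[2]);print("yaw",np.arctan2(-e[0],e[1])-a, "sides",np.linalg.norm(np.diff(w,axis=0),axis=1))
o=telemetry.get_obs();print(rot(o["tool_rot"]))
for nm,j in (("seat",[0,.02]),("prex",[-.115,.0]),("prey",[0,-.14])): print(nm,p+A@np.array(j))
E
```

```text
x est [0.5318 0.5323] [0.5306 0.5301] y [ 0.0795 -0.217 ] [ 0.0795 -0.2183]
jig [ 0.5294 -0.0817] -0.024544477577123625 rad
corners jig [[ 44.2667  78.6511]
 [ 55.314  -69.0713]
 [-75.264  -77.5508]
 [-85.0601  69.5402]]
tmpl world [ 0.5142 -0.081 ] jig [-15.1858   0.3923]
yaw 0.07058309009398847 sides [0.1481 0.1309 0.1474]
[[ 0.9527  0.3039 -0.0002]
 [ 0.3039 -0.9527  0.0006]
 [-0.     -0.0006 -1.    ]]
seat [ 0.5299 -0.0618]
prex [ 0.4144 -0.0789]
prey [ 0.5259 -0.2217]
```

```bash
python3 -m crank '[{"delta_rot":[0,0,2],"xyz":[0.038,-0.047,0],"fingers":-1},{"delta_rot":[0,0,4],"xyz":[0.077,-0.094,0],"fingers":-1},{"delta_rot":[0,0,6],"xyz":[0.115,-0.141,0],"fingers":-1},{"delta_rot":[0,0,8],"xyz":[0.153,-0.188,0],"fingers":-1},{"delta_rot":[0,0,10],"xyz":[0.191,-0.235,0],"fingers":-1},{"delta_rot":[0,0,12],"xyz":[0.230,-0.282,0],"fingers":-1},{"delta_rot":[0,0,14],"xyz":[0.268,-0.329,0],"fingers":-1},{"delta_rot":[0,0,16],"xyz":[0.306,-0.376,0],"fingers":-1},{"delta_rot":[0,0,18],"xyz":[0.345,-0.423,0],"fingers":-1},{"delta_rot":[0,0,19.1],"xyz":[0.383,-0.470,0],"fingers":-1}]'
python3 - <<'E'
from h import *
o=telemetry.get_obs();print(o["t"],o["eef_pos"],rot(o["tool_rot"]).round(4))
c=viewer.read_camera("wrist");print(c["origin"]);cv2.imwrite("pics/w1.png",c["img"][:,:,::-1])
E
```

```text
t: 1.3
eef_pos: [0.3887, -0.176, 0.2317]
tool_rot: [0.0, 1.0, -0.013, 0.0]
contact_force: [1.6, -0.1, -0.5]
gripper_width: 1.0
grasp_force: 0.0
1.3 [ 0.38868134 -0.17597802  0.23168569] [[ 9.997e-01 -2.600e-02  9.000e-04]
 [-2.600e-02 -9.997e-01 -7.000e-04]
 [ 1.000e-03  6.000e-04 -1.000e+00]]
[ 0.45918516 -0.17824639  0.37459431]
```

View pics/w1.png

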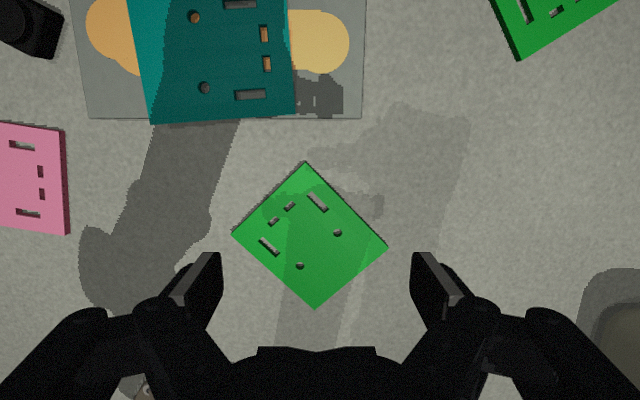

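The wrist view shows the teal plate's near corners at (150,123) and (295,113), and the jig's near edge along row 118. The tool is now square to the jig.

```bash
python3 -m crank '[{"delta_rot":[0,0,0],"xyz":[0.018,-0.049,0],"fingers":-1},{"delta_rot":[0,0,0],"xyz":[0.035,-0.098,0],"fingers":-1},{"delta_rot":[0,0,0],"xyz":[0.035,-0.098,0],"fingers":-1},{"delta_rot":[0,0,0],"xyz":[0.035,-0.098,0],"fingers":-1}]'
python3 - <<'E'
from h import *
c=viewer.read_camera("wrist");print(c["origin"]);cv2.imwrite("pics/w2.png",c["img"][:,:,::-1])
# check wrist-derived near edge
E
```

```text
t: 1.75
eef_pos: [0.426, -0.0796, 0.2314]
tool_rot: [-0.0, 1.0, -0.01, 0.0]
contact_force: [-0.1, -1.3, 0.2]
gripper_width: 1.002
grasp_force: 0.0
[ 0.49666079 -0.08162843  0.37426426]
```

View pics/w2.png

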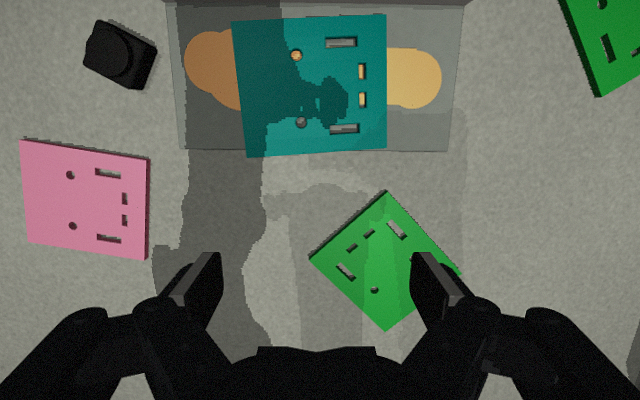

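The wrist view shows the template corners at (232,21), (386,14), (386,147) and (247,157), the jig's near corners at (181,149) and (448,152), and the green look-alike's apex at (386,190).

Run:
```python
from meas import *
c=viewer.read_camera("wrist")
j=back(c,[[181,149],[448,152]],.02);print(j); a=np.arctan2(-(j[0]-j[1])[0],(j[0]-j[1])[1]);print(a)
A=np.array([[np.cos(a),-np.sin(a)],[np.sin(a),np.cos(a)]])
p=j[:,:2].mean(0)+A@[.08,0];print("jig",p)
w=back(c,[[232,21],[386,14],[386,147],[247,157]],[.0415,.030,.030,.0415])[:,:2]
print("w",w,"\nin jig",(w-p)@A*1e3,"mean",(w.mean(0)-p)@A*1e3)
print("green",back(c,[386,190],.01)); print(telemetry.get_obs()["eef_pos"],rot(telemetry.get_obs()["tool_rot"])[:2,0])
```

```text
[[ 0.4557  0.0678  0.02  ]
 [ 0.4448 -0.2297  0.02  ]]
-0.036481595099950435
jig [ 0.5302 -0.0839]
w [[ 0.5771 -0.0062]
 [ 0.5822 -0.1538]
 [ 0.4532 -0.1579]
 [ 0.4478 -0.0099]] 
in jig [[ 44.0123  79.3089]
 [ 54.5444 -67.9479]
 [-74.268  -76.736 ]
 [-84.9969  70.9071]] mean [-15.1771   1.383 ]
green [[ 0.4   -0.164  0.01 ]]
[ 0.4252 -0.0819  0.2312] [ 0.9997 -0.0257]
```

```bash
python3 -m crank '[{"delta_rot":[0,0,0],"xyz":[0,0,0.045],"fingers":-1},{"delta_rot":[0,0,0],"xyz":[0,0,0.09],"fingers":-1},{"delta_rot":[0,0,0],"xyz":[0,0,0.135],"fingers":-1},{"delta_rot":[0,0,0],"xyz":[0,0,0.175],"fingers":-1},{"delta_rot":[0,0,0],"xyz":[0,0,0.20],"fingers":-1},{"delta_rot":[0,0,0],"xyz":[0,0,0.21],"fingers":-1},{"delta_rot":[0,0,0],"xyz":[0,0,0.218],"fingers":-1},{"delta_rot":[0,0,0],"xyz":[0,0,0.218],"fingers":-1},{"delta_rot":[0,0,0],"xyz":[0,0,0.218],"fingers":-1}]'
```

```text
t: 2.75
eef_pos: [0.4264, -0.0811, 0.0142]
tool_rot: [0.0, 1.0, -0.013, 0.001]
contact_force: [-0.3, 0.4, 0.3]
gripper_width: 1.004
grasp_force: 0.0
```

```bash
python3 -m crank '[{"delta_rot":[0,0,0],"xyz":[0.005,0,0],"fingers":-1},{"delta_rot":[0,0,0],"xyz":[0.010,0,0],"fingers":-1},{"delta_rot":[0,0,0],"xyz":[0.013,0,0],"fingers":-1},{"delta_rot":[0,0,0],"xyz":[0.016,0,0],"fingers":-1},{"delta_rot":[0,0,0],"xyz":[0.018,0,0],"fingers":-1},{"delta_rot":[0,0,0],"xyz":[0.020,0,0],"fingers":-1},{"delta_rot":[0,0,0],"xyz":[0.022,0,0],"fingers":-1},{"delta_rot":[0,0,0],"xyz":[0.024,0,0],"fingers":-1},{"delta_rot":[0,0,0],"xyz":[0.024,0,0],"fingers":-1}]'
python3 - <<'E'
from h import *
c=viewer.read_camera("top");crop(c,260,140,160,110,"c2.png",5)
E
```

```text
t: 3.65
eef_pos: [0.4501, -0.0815, 0.0133]
tool_rot: [0.0, 1.0, -0.013, 0.0]
contact_force: [-1.0, -1.8, 0.9]
gripper_width: 0.999
grasp_force: 0.5
```

View pics/c2.png

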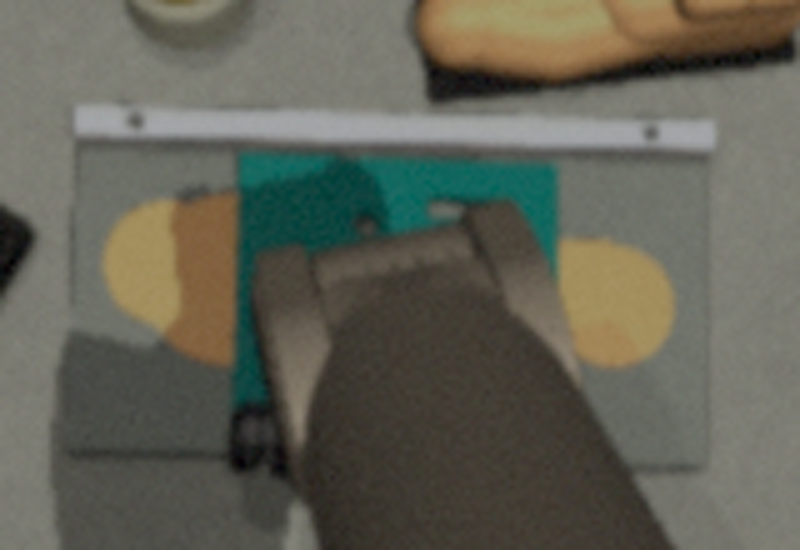

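The plate is now parallel to the stop. Its far edge, (240,153)–(557,166) in the crop, sits a few mm from the stop, so I'll creep on until the force rises.

```bash
python3 -m crank '[{"delta_rot":[0,0,0],"xyz":[0.001,0,0],"fingers":-1},{"delta_rot":[0,0,0],"xyz":[0.002,0,0],"fingers":-1},{"delta_rot":[0,0,0],"xyz":[0.003,0,0],"fingers":-1},{"delta_rot":[0,0,0],"xyz":[0.003,0,0],"fingers":-1}]'; python3 -m crank '[{"delta_rot":[0,0,0],"xyz":[0.001,0,0],"fingers":-1},{"delta_rot":[0,0,0],"xyz":[0.002,0,0],"fingers":-1},{"delta_rot":[0,0,0],"xyz":[0.002,0,0],"fingers":-1}]' | grep -E 'pos|force'
python3 -m crank '[{"delta_rot":[0,0,0],"xyz":[0.001,0,0],"fingers":-1},{"delta_rot":[0,0,0],"xyz":[0.002,0,0],"fingers":-1},{"delta_rot":[0,0,0],"xyz":[0.002,0,0],"fingers":-1}]' | grep -E 'pos|force'
```

```text
t: 4.1
eef_pos: [0.4529, -0.0814, 0.0133]
tool_rot: [-0.0, 1.0, -0.012, 0.0]
contact_force: [-0.6, -0.9, 0.7]
gripper_width: 1.0
grasp_force: 0.7
eef_pos: [0.455, -0.0814, 0.0133]
contact_force: [-1.4, -0.8, 0.3]
grasp_force: 0.7
eef_pos: [0.456, -0.0814, 0.0132]
contact_force: [-4.7, 0.3, 2.9]
grasp_force: 2.2
```

The plate is against the stop. Next I back off, lift, turn by 90° and go above the -y edge.

```bash
python3 -m crank '[{"delta_rot":[0,0,0],"xyz":[-0.006,0,0],"fingers":-1},{"delta_rot":[0,0,0],"xyz":[-0.012,0,0],"fingers":-1},{"delta_rot":[0,0,0],"xyz":[-0.012,0,-0.03],"fingers":-1},{"delta_rot":[0,0,0],"xyz":[-0.012,0,-0.07],"fingers":-1},{"delta_rot":[0,0,0],"xyz":[-0.012,0,-0.12],"fingers":-1},{"delta_rot":[0,0,-8.5],"xyz":[0.01,0.02,-0.14],"fingers":-1},{"delta_rot":[0,0,-17],"xyz":[0.03,0.04,-0.14],"fingers":-1},{"delta_rot":[0,0,-25.5],"xyz":[0.05,0.06,-0.14],"fingers":-1},{"delta_rot":[0,0,-34],"xyz":[0.07,0.08,-0.14],"fingers":-1},{"delta_rot":[0,0,-42.5],"xyz":[0.0935,0.097,-0.14],"fingers":-1}]'
python3 -m crank '[{"delta_rot":[0,0,-8.5],"xyz":[0,0,0],"fingers":-1},{"delta_rot":[0,0,-17],"xyz":[0,0,0],"fingers":-1},{"delta_rot":[0,0,-25.5],"xyz":[0,0,0],"fingers":-1},{"delta_rot":[0,0,-34],"xyz":[0,0,0],"fingers":-1},{"delta_rot":[0,0,-42.5],"xyz":[0,0,0],"fingers":-1},{"delta_rot":[0,0,-47.5],"xyz":[0,0,0],"fingers":-1},{"delta_rot":[0,0,-47.5],"xyz":[0,0,0],"fingers":-1},{"delta_rot":[0,0,-47.5],"xyz":[0,0,0],"fingers":-1}]'
python3 - <<'E'
from meas import *
o=telemetry.get_obs();print(o["q"].round(3) if hasattr(o["q"],"round") else o["q"],rot(o["tool_rot"])[:2,:2],o["eef_pos"])
c=viewer.read_camera("wrist");cv2.imwrite("pics/w3.png",c["img"][:,:,::-1])
E
```

```text
t: 5.7
eef_pos: [0.5482, -0.1823, 0.1535]
tool_rot: [0.001, 0.935, 0.353, 0.0]
contact_force: [1.4, 0.3, 0.0]
gripper_width: 1.002
grasp_force: 0.0
t: 6.5
eef_pos: [0.5477, -0.1809, 0.1533]
tool_rot: [0.0, 0.717, 0.697, 0.0]
contact_force: [0.1, -0.1, 1.5]
gripper_width: 1.001
grasp_force: 0.0
[ 0.689  0.475 -0.62   1.836  0.337  0.936 -0.108] [[ 0.0272  0.9996]
 [ 0.9996 -0.0272]] [ 0.5477 -0.1809  0.1533]
```

View pics/w3.png

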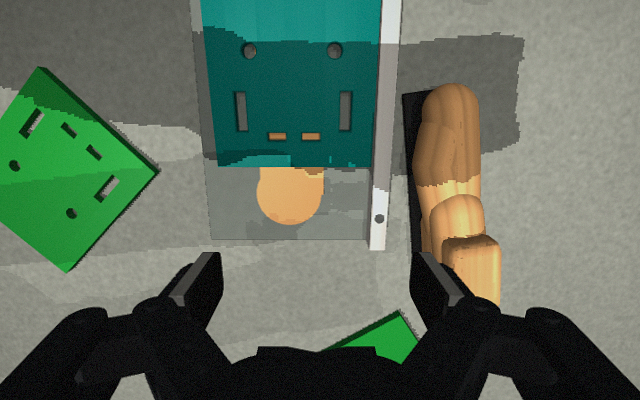

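The plate looks straight along the stop, with its -y edge at row ~167, cols 217–371. The tool is 25 mm too far in x (an arithmetic slip), so I'll measure and correct.

Run:
```python
from meas import *
c=viewer.read_camera("wrist")
print("plate -y edge",back(c,[[217,166],[371,167]],.03)); print("jig -y edge",back(c,[[210,240],[367,239]],.02)); print("stop top inner",back(c,[[370,248],[383,20]],.042))
print("last near",back(c,[[404,95],[418,250]],[.0,.0]));print("holes top",back(c,[[249,50],[335,50]],.038))
```

```text
plate -y edge [[ 0.4643 -0.1559  0.03  ]
 [ 0.5947 -0.1605  0.03  ]]
jig -y edge [[ 0.4463 -0.2276  0.02  ]
 [ 0.594  -0.2307  0.02  ]]
stop top inner [[ 0.5932 -0.2297  0.042 ]
 [ 0.5995 -0.051   0.042 ]]
last near [[ 0.628  -0.1021  0.    ]
 [ 0.6495 -0.2532  0.    ]]
holes top [[ 0.5006 -0.0677  0.038 ]
 [ 0.5648 -0.0696  0.038 ]]
```

```bash
python3 -m crank '[{"delta_rot":[0,0,0],"xyz":[0,-0.021,0],"fingers":-1},{"delta_rot":[0,0,0],"xyz":[0,-0.021,0.04],"fingers":-1},{"delta_rot":[0,0,0],"xyz":[0,-0.021,0.08],"fingers":-1},{"delta_rot":[0,0,0],"xyz":[0,-0.021,0.115],"fingers":-1},{"delta_rot":[0,0,0],"xyz":[0,-0.021,0.13],"fingers":-1},{"delta_rot":[0,0,0],"xyz":[0,-0.021,0.141],"fingers":-1},{"delta_rot":[0,0,0],"xyz":[0,-0.021,0.141],"fingers":-1},{"delta_rot":[0,0,0],"xyz":[0,-0.021,0.141],"fingers":-1}]'
```

```text
t: 7.4
eef_pos: [0.5279, -0.1803, 0.0135]
tool_rot: [0.001, 0.716, 0.698, 0.0]
contact_force: [0.7, -0.1, 0.1]
gripper_width: 1.0
grasp_force: 0.0
```

```bash
python3 -m crank '[{"delta_rot":[0,0,0],"xyz":[0.005,0,0],"fingers":-1},{"delta_rot":[0,0,0],"xyz":[0.010,0,0],"fingers":-1},{"delta_rot":[0,0,0],"xyz":[0.013,0,0],"fingers":-1},{"delta_rot":[0,0,0],"xyz":[0.016,0,0],"fingers":-1},{"delta_rot":[0,0,0],"xyz":[0.018,0,0],"fingers":-1},{"delta_rot":[0,0,0],"xyz":[0.020,0,0],"fingers":-1},{"delta_rot":[0,0,0],"xyz":[0.022,0,0],"fingers":-1},{"delta_rot":[0,0,0],"xyz":[0.024,0,0],"fingers":-1},{"delta_rot":[0,0,0],"xyz":[0.026,0,0],"fingers":-1},{"delta_rot":[0,0,0],"xyz":[0.028,0,0],"fingers":-1}]'
for i in 1 2; do :; done
python3 -m crank '[{"delta_rot":[0,0,0],"xyz":[0.001,0,0],"fingers":-1},{"delta_rot":[0,0,0],"xyz":[0.002,0,0],"fingers":-1},{"delta_rot":[0,0,0],"xyz":[0.003,0,0],"fingers":-1}]' | grep -E "pos|force"
python3 -m crank '[{"delta_rot":[0,0,0],"xyz":[0.001,0,0],"fingers":-1},{"delta_rot":[0,0,0],"xyz":[0.002,0,0],"fingers":-1},{"delta_rot":[0,0,0],"xyz":[0.002,0,0],"fingers":-1}]' | grep -E "pos|force"
```

```text
t: 8.4
eef_pos: [0.5274, -0.1521, 0.0123]
tool_rot: [-0.0, 0.716, 0.698, -0.0]
contact_force: [0.4, -2.8, 2.3]
gripper_width: 1.001
grasp_force: 1.4
eef_pos: [0.5272, -0.1482, 0.012]
contact_force: [-0.5, -0.3, -0.5]
grasp_force: 0.0
eef_pos: [0.5275, -0.1469, 0.0122]
contact_force: [0.8, -0.9, -0.2]
grasp_force: 0.0
```

```bash
python3 -m crank '[{"delta_rot":[0,0,0],"xyz":[0.001,0,0],"fingers":-1},{"delta_rot":[0,0,0],"xyz":[0.001,0,0],"fingers":-1}]' | grep -E "pos|force"
python3 -m crank '[{"delta_rot":[0,0,0],"xyz":[0.001,0,0],"fingers":-1},{"delta_rot":[0,0,0],"xyz":[0.001,0,0],"fingers":-1}]' | grep -E "pos|force"
python3 - <<'E'
from meas import *
c=viewer.read_camera("wrist");cv2.imwrite("pics/w4.png",c["img"][:,:,::-1])
E
```

```text
eef_pos: [0.5276, -0.1463, 0.0123]
contact_force: [0.6, -0.6, 0.1]
grasp_force: 0.2
eef_pos: [0.5276, -0.1453, 0.0123]
contact_force: [-0.6, -1.5, -0.4]
grasp_force: 0.4
```

View pics/w4.png

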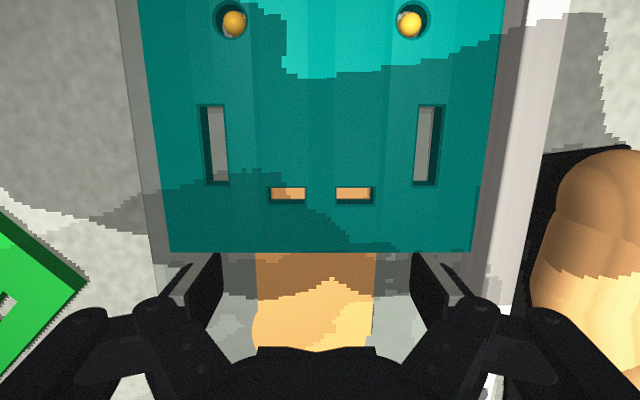

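Both brass pin tops show inside the holes, at (233,23) and (410,22). The plate looks seated, so I back off, raise the arm and check.

```bash
python3 -m crank '[{"delta_rot":[0,0,0],"xyz":[-0.008,0,0],"fingers":-1},{"delta_rot":[0,0,0],"xyz":[-0.016,0,0],"fingers":-1},{"delta_rot":[0,0,0],"xyz":[-0.018,0,-0.03],"fingers":-1},{"delta_rot":[0,0,0],"xyz":[-0.018,0,-0.07],"fingers":-1},{"delta_rot":[0,0,0],"xyz":[-0.018,0,-0.11],"fingers":-1},{"delta_rot":[0,0,0],"xyz":[-0.018,0,-0.15],"fingers":-1},{"delta_rot":[0,0,0],"xyz":[-0.018,0,-0.18],"fingers":-1},{"delta_rot":[0,0,0],"xyz":[-0.018,0,-0.18],"fingers":-1},{"delta_rot":[0,0,0],"xyz":[-0.018,0,-0.18],"fingers":-1}]'
python3 - <<'E'
from meas import *
c=viewer.read_camera("wrist");crop(c,160,0,280,220,"w5.png",2.7)
E
```

```text
t: 10.35
eef_pos: [0.5271, -0.1641, 0.1927]
tool_rot: [0.001, 0.716, 0.698, 0.0]
contact_force: [-0.2, 0.4, -0.9]
gripper_width: 1.003
grasp_force: 0.0
```

View pics/w5.png

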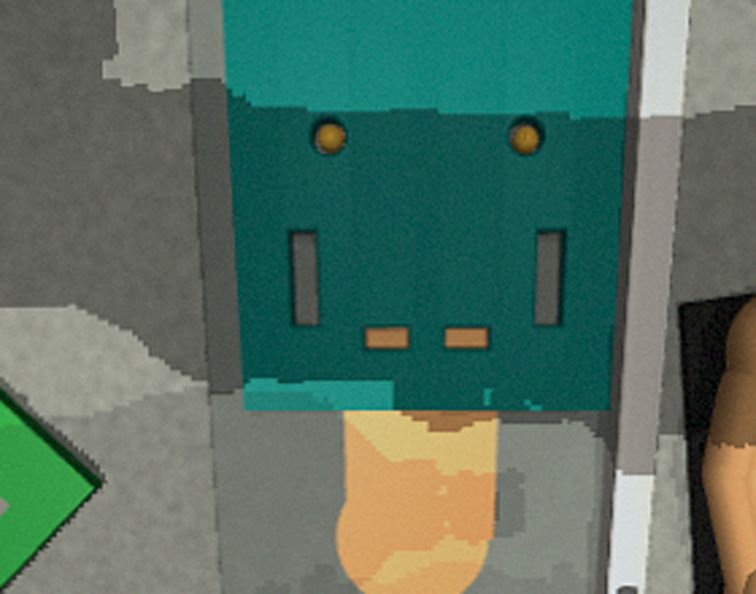

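The crop shows both pins centred in their holes, at (329,137) and (525,137), with the plate square to the stop and the arm clear.

```bash
python3 -c "
from station import job
print(job.hand_in())"
```

```text
the job is handed in; nothing more can be done
None
```

The job is handed in (no verdict came back): the last wrist picture shows the teal template square to the back stop with both pins centred in its holes, and the arm clear; I read it as flat from that picture, and the jar and heel block were not re-measured.

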